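Hang the long stirrer shaft in the guide stand

ROBOT

A 6-joint arm with a two-finger parallel gripper is mounted at the origin on the work surface. World frame = base frame: x ahead of the robot, y to its left, z up, the work surface at z = 0. Lengths are in m, angles in rad, forces in N, time in s.
With the tool pointing down it reaches from about 0.3 to 0.95 m from the base axis. Payload 3.1 kg.
Tool frame: the origin (TCP) lies on the mounting face of the last link; the fingertips stand arm.tips_ahead ahead of it and the grasp point (between the pads) lies 155 mm ahead of it (arm.tips_ahead is the distance from the TCP to the fingertips, in m); z points along the fingers, y is the line along which they close (so a half turn about z gives the same grasp; the last joint's range is limited). The gripper opens to 85 mm and grips with 20 to 120 N. Pads are 22 mm wide; open, the fingers measure 114 mm over their backs; the gripper's body (76 mm by 85 mm) begins 54 mm behind the grasp point. The pads swing forward as they close: fully open they stand 13 mm farther back than shut.
Start: joints at [1.241, 0.308, 1.634, -0, 1.2, -0.07], TCP at [0.161, 0.604, 0.405] pointing down, gripper open.
Joint ranges: [-3.06, 3.06], [-0.79, 1.96], [0.05, 2.63], [-1.19, 4.34], [0.05, 2.64], [-2.94, 2.94]. Speed limits (rad/s): [2.79, 2.79, 3.14, 3.14, 3.14, 3.14].

INTERFACE

Orientations are given as a unit quaternion [x, y, z, w].
In Python, from station import arm gives the robot as it stands.
- The arm moves only by the tool step_arm, never from a script. Its argument "steps" is a list of rows, each a list of 7 numbers: the shift along the tool's x, y, z scaled (see below), then the turn, a rotation vector about the tool's x, y, z scaled (see below), then the opening, from -1 (shut) to 1 (fully open). In form: [[x, y, z, wx, wy, wz, grip], ...]. A call has 1 to 10 rows; each row shifts and turns the commanded pose from where the row before left it, along the tool's axes as they then stand; what a row does not reach is not made up. The controller multiplies each number of a shift by 0.03 m and each number of a turn by 90 degrees. A row lasts 1/12 s, in which the tool goes at most 41.7 mm and 7.16 degrees, less where a joint would pass 70% of its speed; a pose out of reach is approached as far as the arm can. A call with a number of a shift or a turn outside -1 to 1 is refused whole. A call with a gripper value outside its range is refused whole. The fingers move at their own pace and stop on an object; "grip_force" is the grip in N (left out, the last holds). Time passes only in rows, so rows that do not move let the fingers close. It gives the time, the measured TCP pose, the force, the opening and the grip force at its end, in the units of the state.
- arm.state(): the state, without advancing time (a new reading comes with each control period).
- arm.capture(name): name is "scene" or "side" or "wrist"; returns (picture, depth): 480x640x3 uint8, red, green, blue; 480x640 float32, m along the optical axis (not along the pixel's ray), 0 where there is no reading.
- arm.camera_model(name): a dict with "mtx" (3x3 intrinsics, pixels), "dist_coeffs" ([k1, k2, p1, p2, k3] as OpenCV has them; the pictures are not rectified), "extrinsics" (4x4, takes a point from world to camera coordinates). Camera axes: x right, y down, z forward; pixel columns grow to the right and rows downward; lengths in m; the calibration is good to about 2 mm. A picture is of the moment at which its call begins: read the wrist's pose just before it. camera_model takes no time and is no camera call; for the wrist camera it gives the pose at the moment of the call.
- arm.close_job(): hands the job in; it is judged then, once.
The state is a dict: "time_s": time; "qpos": joint angles; "joint_vel": joint speeds; "effort": joint torques, N m; "tool_pos": TCP position; "tool_rot": TCP orientation; "wrist_force": force on the tool from outside, world axes, zero at the start; "moment": the same for the moment, N m; "opening": finger opening in m; "grasp_force": force on a finger pad.
Only numpy, scipy, OpenCV 4.12 (cv2) and the standard library are available. Lean on these libraries where they do the work, as an engineer would, in place of code of your own. Each camera call takes 0.05 s, during which the arm holds its last target. There are 200 camera calls.

TASK

Take the long stirrer shaft (the one with the biggest hub) out of the wooden rack and lower it, hub up, through the hole in the upper plate of the metal guide stand and on through the hole in the plate below it, until its hub sits flat on the upper plate. Keep hold of it on the way down rather than dropping it through, then let go.

Things in the scene. Friction and masses are not known exactly. Their poses are not given: they have to be found in the camera images.
- shaft_hub (a point): Centre of the long shaft's hub: a black upright cylinder, 44 mm across, 40 mm tall. A 10 mm steel rod runs 105 mm down from its underside; about 0.14 kg. It hangs in a wooden rack (260 x 60 mm, top 125 mm above the table), hub resting on the rack's top, rod through a 16 mm hole: lift it straight up. Shorter shafts with 32 x 30 mm hubs hang 85 mm apart in the same row. z axis up.
- shaft_tip (a point): Lower, tapered end of the long shaft's rod, on its axis, 125 mm below the hub's centre. The z axis points up along the shaft.
- upper_hole (a point): Centre of the round 28 mm hole in the guide stand's upper plate, on its top face, 125 mm above the table. The stand is a fixed metal frame: a base, four corner posts that end at the upper plate (screw heads 2 mm high) and two level aluminium plates, 130 x 100 mm, 8 mm thick. z axis up.
- lower_hole (a point): Centre of the same 28 mm hole in the stand's lower plate, on its top face, 65 mm above the table, straight below the upper hole. The seated shaft's tip hangs 45 mm below this point. z axis up.
Mind the look-alikes: they are no part of the job. Leave any pink look-alike of the part that bears shaft_hub alone. What is shaped like the part that bears upper_hole but yellow is not meant.

How it is judged:
On the way, in this order (a step that is already met when the one before it is completed fails the run):
1. the tip of the shaft, lowered under control, is through the upper plate and not yet through the lower one (horizontal distance between shaft_tip and upper_hole below 0.014 m and z of shaft_tip in the frame of upper_hole between -0.065 and -0.01 m), for 0.1 s.
2. the tip has gone on through the hole of the lower plate (horizontal distance between shaft_tip and lower_hole below 0.014 m and z of shaft_tip in the frame of lower_hole below -0.012 m), for 0.1 s.
At the end, for the whole second after the job is handed in: The long shaft hangs upright (within 7 degrees) in the stand: hub centre 15 to 25 mm above the upper plate and within 14 mm of its hole's centre; tip more than 38 mm below the lower plate's top and within 14 mm of its hole's centre (horizontal distance between shaft_hub and upper_hole below 0.014 m and z of shaft_hub in the frame of upper_hole between 0.015 and 0.025 m and horizontal distance between shaft_tip and lower_hole below 0.014 m and z of shaft_tip in the frame of lower_hole below -0.038 m and angle between shaft_hub's own z axis and vertical below 0.12 rad); the robot touches nothing.
It also fails if it takes over 43 s, if anything falls off the work surface, if the arm or the gripper's body presses on something with over 40 N, if the wrist force passes 120 N, or if a joint passes its speed limit or range.

## Working session

There is one attempt and no reset: what is moved stays moved. The work goes in short steps, Python scripts to look and compute and a tool call to move; the robot and the scene stay as the last step left them, time stands still between calls to the robot, and variables do not carry over. Pictures are saved under pics/ and viewed, at most 10 in all, crops included, and the job is handed in when it is done.

Besides the shell and the picture viewer there is one more tool, called after "Call:" as a command line: name --pt "numbers of a row" for each row, then --argument value for the rest. step_arm: Moves the arm, as the interface text tells. Its arguments: {"type":"object","properties":{"steps":{"type":"array","items":{"type":"array","items":{"type":"number"}}},"grip_force":{"type":"number"}},"required":["steps"]}

```bash
mkdir -p pics; cat > h.py <<'E'
import numpy as np, cv2
from station import arm
def snap(n,f):
    m=arm.camera_model(n); p,d=arm.capture(n); cv2.imwrite(f'pics/{f}.png',p[:,:,::-1]); np.savez(f'{f}.npz',p=p,d=d,K=m['mtx'],D=m['dist_coeffs'],E=m['extrinsics'])
def load(f): return np.load(f'{f}.npz')
def ray(s,uv):
    E=np.array(s['E']); R,t=E[:3,:3],E[:3,3]
    x=cv2.undistortPoints(np.array(uv,float).reshape(-1,1,2),s['K'],s['D']).reshape(-1,2)
    return -R.T@t,(R.T@np.c_[x,np.ones(len(x))].T).T
def plane(s,uv,z):
    c,r=ray(s,uv); return c+r*((z-c[2])/r[:,2])[:,None]
def cloud(s,mask):
    v,u=np.nonzero(mask&(s['d']>0)); c,r=ray(s,np.c_[u,v]); return c+r*s['d'][v,u][:,None]
E
python3 -c "
from h import *
for n in('scene','side'): snap(n,n)
print(arm.state(),arm.tips_ahead)
a=[cv2.imread(f'pics/{n}.png') for n in('scene','side')]
"
```

```text
{'time_s': 0.1, 'qpos': array([ 1.24130872e+00,  3.08935157e-01,  1.63505301e+00,  8.31178718e-06,
        1.19971684e+00, -6.96826760e-02]), 'joint_vel': array([-0.00100066, -0.00248208, -0.00450039, -0.00117701, -0.00087229,
        0.00085728]), 'effort': array([-9.37922209e-05, -4.16408193e+01, -2.77643859e+01, -2.06340505e-04,
        3.95931944e-03,  1.47488601e-05]), 'tool_pos': array([0.16044828, 0.60365826, 0.40355379]), 'tool_rot': array([ 1.29538858e-01,  9.91573784e-01, -1.03443985e-03, -2.13194442e-04]), 'wrist_force': array([ 0.81527861, -0.43978091, -0.0208012 ]), 'moment': array([-0.00783706, -0.03974556, -0.00472912]), 'grasp_force': 0.0, 'opening': 0.08539576135350677} 0.1734
```

View pics/scene.png

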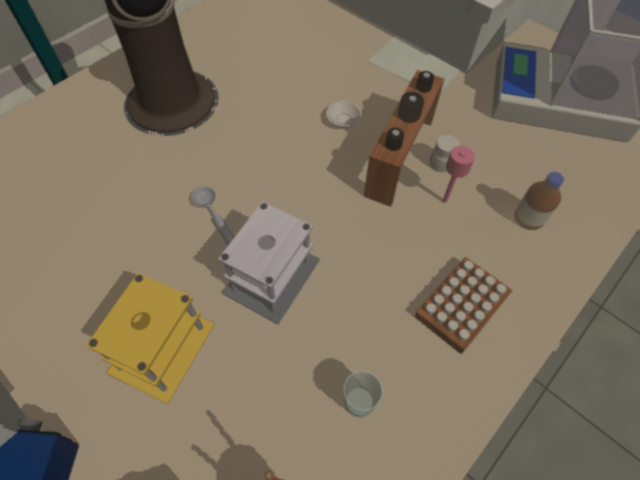

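View pics/side.png

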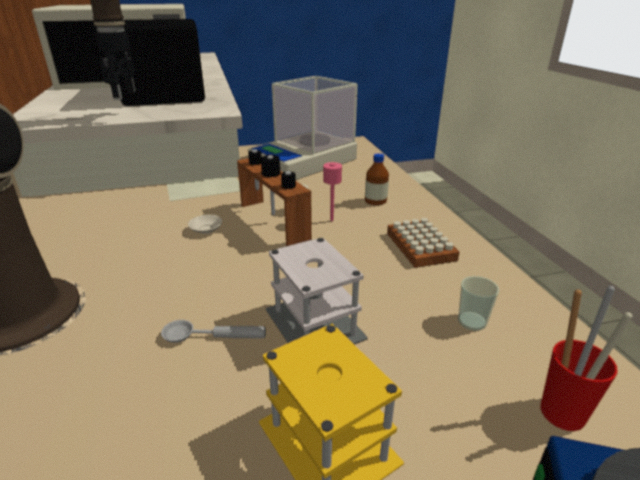

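Scene: three black hubs in the rack at (425,80), (410,107) and (395,138). The middle one looks biggest; pink look-alike at (460,162). Metal stand hole is at (267,242) and the yellow look-alike stand at (140,320). I'll measure these and confirm with a crop.

```bash
python3 - <<'E'
from h import *
s=load('scene');q=load('side')
for n,z in((s,'scene'),(q,'side')):
    g=n['p'].max(2)
    rois={'scene':[(412,62,440,94),(394,90,428,122),(380,122,410,152)],'side':[(245,146,262,166),(260,150,281,178),(280,168,297,190)]}[z]
    for i,(a,b,c,d) in enumerate(rois):
        m=np.zeros(g.shape,bool); m[b:d,a:c]=g[b:d,a:c]<55
        P=cloud(n,m); top=np.percentile(P[:,2],95)
        T=P[P[:,2]>top-.004]
        print(z,i,len(P),'top z',top.round(3),'mid xy',((T.min(0)+T.max(0))/2).round(4),'ext',np.ptp(T,axis=0).round(3))
    # upper plate pts
    a,b,c,d={'scene':(215,195,325,300),'side':(265,230,370,300)}[z]
    m=np.zeros(g.shape,bool); m[b:d,a:c]=1
    P=cloud(n,m); k=abs(P[:,2]-.125)<.005
    print(z,'plate z',P[k].mean(0).round(4),cv2.minAreaRect((P[k][:,:2]*1000).astype(np.float32)))
    # grids of world point
print(plane(s,[(267,242)],.125),plane(q,[(314,263)],.125), plane(s,[(410,100)],.165),plane(q,[(270,156)],.165))
A=cv2.resize(s['p'][50:310,200:480],None,fx=2,fy=2,interpolation=2)
cv2.imwrite('pics/crop.png',A[:,:,::-1])
E
```

```text
scene 0 222 top z 0.157 mid xy [0.475  0.2808 0.1609] ext [0.031 0.079 0.014]
scene 1 487 top z 0.167 mid xy [0.4985 0.228  0.1659] ext [0.04  0.041 0.005]
scene 2 233 top z 0.157 mid xy [0.523  0.1458 0.1558] ext [0.028 0.028 0.005]
scene plate z [ 0.5037 -0.1613  0.1253] ((501.3162536621094, -158.66885375976562), (101.50233459472656, 131.59425354003906), 13.197860717773438)
side 0 158 top z 0.155 mid xy [0.4715 0.2703 0.1581] ext [0.028 0.096 0.012]
side 1 368 top z 0.165 mid xy [0.496  0.2254 0.1636] ext [0.04  0.043 0.005]
side 2 191 top z 0.157 mid xy [0.5211 0.141  0.1554] ext [0.027 0.022 0.005]
side plate z [ 0.5002 -0.1682  0.1261] ((501.2233581542969, -159.05795288085938), (101.7136459350586, 134.14682006835938), 13.132079124450684)
[[ 0.50283722 -0.15836754  0.125     ]] [[ 0.50135923 -0.16039859  0.125     ]] [[0.49451705 0.22557235 0.165     ]] [[0.49889115 0.23965289 0.165     ]]
```

View pics/crop.png

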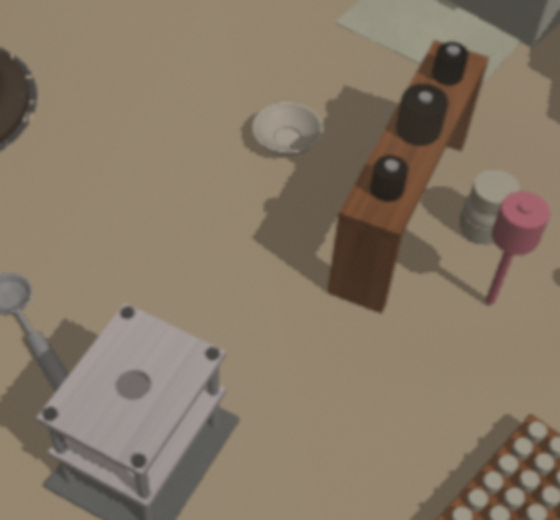

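Of the three hubs in the row, crop (450,62), (422,112) and (390,177), the middle one is clearly the biggest (about 41 mm by depth, top at 0.165 m), so it is the long shaft. The pink one stands apart at (522,222). The stand hole is at crop (133,384), and both views agree on it. Next I check that the transit corridor is clear.

```bash
python3 - <<'E'
from h import *
for f in('scene','side'):
    s=load(f);P=cloud(s,np.ones((480,640),bool))
    A=np.array([.16,.604]);B=np.array([.497,.227]);t=np.clip(((P[:,:2]-A)@(B-A))/((B-A)@(B-A)),0,1)
    dd=np.linalg.norm(P[:,:2]-A-t[:,None]*(B-A),axis=1);k=(dd<.12)
    for lo in np.arange(0,1,.2):
        m=k&(t>=lo)&(t<=lo+.2); print(f,lo.round(1),m.sum(), np.percentile(P[m,2],[50,99,100]).round(3) if m.any() else '')
    m=(P[:,1]>-.3)&(P[:,1]<.35)&(P[:,0]>.35)&(P[:,0]<.65);print('max work',P[m,2].max().round(3))
E
```

```text
scene 0.0 2407 [0.013 0.097 0.107]
scene 0.2 4184 [0.006 0.152 0.169]
scene 0.4 2184 [0.002 0.006 0.008]
scene 0.6 2073 [0.002 0.127 0.13 ]
scene 0.8 8181 [0.003 0.167 0.172]
max work 0.172
side 0.0 9289 [0.161 0.468 0.475]
side 0.2 3939 [0.067 0.185 0.186]
side 0.4 1377 [-0.     0.002  0.004]
side 0.6 1718 [0.006 0.125 0.127]
side 0.8 4325 [0.003 0.165 0.169]
max work 0.169
```

Call:
step_arm --pt "0 0 0 0 0 0.075 1" --pt "0 0 0 0 0 0.075 1" --pt "0 0 0 0 0 0.075 1" --pt "0 0 0 0 0 0.075 1" --pt "0 0 0 0 0 0.075 1" --pt "0 0 0 0 0 0.075 1" --pt "0 0 0 0 0 0.075 1" --pt "0 0 0 0 0 0.075 1" --pt "0 0 0 0 0 0.045 1" --pt "0 0 0 0 0 0 1"

```text
time_s: 0.93
tool_pos: [0.1605, 0.6038, 0.404]
tool_rot: [0.595, 0.804, -0.001, 0.0]
wrist_force: [-0.3, 0.2, -0.6]
opening: 0.0854
grasp_force: 0.0
```

Call:
step_arm --pt "-0.9 0.42 0 0 0 0 1" --pt "-0.9 0.42 0 0 0 0 1" --pt "-0.9 0.42 0 0 0 0 1" --pt "-0.9 0.42 0 0 0 0 1" --pt "-0.9 0.42 0 0 0 0 1" --pt "-0.9 0.42 0 0 0 0 1" --pt "-0.9 0.42 0 0 0 0 1" --pt "-0.9 0.42 0 0 0 0 1" --pt "-0.9 0.42 0 0 0 0 1" --pt "-0.9 0.42 0 0 0 0 1"

```text
time_s: 1.77
tool_pos: [0.3609, 0.3816, 0.4044]
tool_rot: [0.593, 0.805, -0.0, -0.0]
wrist_force: [0.3, 0.2, 0.9]
opening: 0.0856
grasp_force: 0.0
```

Call:
step_arm --pt "-0.9 0.42 0 0 0 0 1" --pt "-0.9 0.42 0 0 0 0 1" --pt "-0.9 0.42 0 0 0 0 1" --pt "-0.9 0.42 0 0 0 0 1" --pt "-0.9 0.42 0 0 0 0 1" --pt "-0.9 0.42 0 0 0 0 1" --pt "-0.9 0.42 0 0 0 0 1" --pt "0 0 0 0 0 0 1" --pt "0 0 0 0 0 0 1" --pt "0 0 0 0 0 0 1"

```text
time_s: 2.6
tool_pos: [0.4997, 0.2281, 0.4042]
tool_rot: [0.594, 0.804, -0.0, -0.001]
wrist_force: [-0.8, -0.8, -0.2]
opening: 0.0856
grasp_force: 0.0
```

```bash
python3 -c "
from h import *
snap('wrist','w1')
print(arm.state()['tool_pos'],arm.state()['tool_rot'],arm.state()['qpos'])"
```

```text
[0.49944917 0.22850205 0.40427974] [ 5.93902128e-01  8.04537063e-01 -3.06395311e-04 -5.31289986e-04] [3.49652639e-01 1.63627226e-01 1.81343664e+00 5.95446126e-04
 1.16562663e+00 5.04222999e-02]
```

View pics/w1.png

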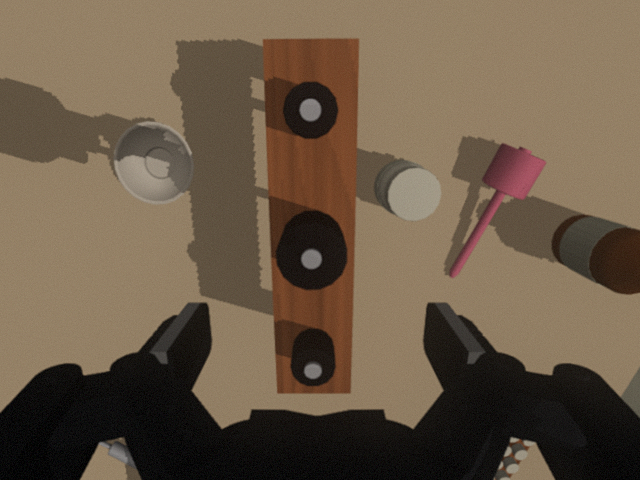

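Wrist view: the long hub is at (312,250) with its silver disc at (311,259). The short hubs are at (310,110) and (313,357), and the fingers straddle across the rack. I refine the hub from the disc.

```bash
python3 - <<'E'
from h import *
s=load('w1');g=s['p'].astype(int)
m=np.zeros((480,640),bool);m[245:273,297:326]=g[245:273,297:326].min(2)>90
v,u=np.nonzero(m);P=cloud(s,m);print(len(u),u.mean(),v.mean(),P.mean(0).round(4),P[:,2].min(),P[:,2].max())
print(plane(s,[(u.mean(),v.mean())],np.median(P[:,2])))
m=np.zeros((480,640),bool);m[205:292,270:353]=g[205:292,270:353].max(2)<70
P=cloud(s,m);T=P[P[:,2]>.160];print('hub top',(T.min(0)+T.max(0))/2,np.ptp(T,axis=0),T.mean(0))
(c,sz,a)=cv2.minAreaRect((T[:,:2]*1000).astype(np.float32));print(c,sz,a)
E
```

```text
291 311.0549828178694 258.8213058419244 [0.4954 0.2282 0.1676] 0.1640265842721736 0.16928431352446793
[[0.49543948 0.22818542 0.16765419]]
hub top [0.49530571 0.2282179  0.16402694] [0.04239652 0.04315585 0.00785866] [0.49523003 0.22942428 0.16454509]
(495.3520202636719, 228.22512817382812) (42.90863800048828, 42.22785186767578) 87.53545379638672
```

Call:
step_arm --pt "0.04 -0.13 0.5 0 0 0 1" --pt "0 0 0.5 0 0 0 1" --pt "0 0 0.5 0 0 0 1" --pt "0 0 0.5 0 0 0 1" --pt "0 0 0.5 0 0 0 1" --pt "0 0 0.4 0 0 0 1" --pt "0 0 0.25 0 0 0 1" --pt "0 0 0.1 0 0 0 1" --pt "0 0 0 0 0 0 1" --pt "0 0 0 0 0 0 1"

```text
time_s: 3.48
tool_pos: [0.4961, 0.2284, 0.3077]
tool_rot: [0.594, 0.804, 0.0, 0.0]
wrist_force: [0.3, 0.1, 0.4]
opening: 0.0852
grasp_force: 0.0
```

Call:
step_arm --pt "0 0 0 0 0 0 -1" --pt "0 0 0 0 0 0 -1" --pt "0 0 0 0 0 0 -1" --pt "0 0 0 0 0 0 -1" --pt "0 0 0 0 0 0 -1" --pt "0 0 0 0 0 0 -1" --pt "0 0 0 0 0 0 -1" --pt "0 0 0 0 0 0 -1" --pt "0 0 0 0 0 0 -1" --pt "0 0 0 0 0 0 -1" --grip_force 50

```text
time_s: 4.32
tool_pos: [0.4965, 0.2282, 0.3081]
tool_rot: [0.594, 0.804, 0.001, 0.001]
wrist_force: [0.2, -0.0, 6.3]
opening: 0.0429
grasp_force: 51.6
```

Call:
step_arm --pt "0 0 -0.2 0 0 0 -1" --pt "0 0 -0.5 0 0 0 -1" --pt "0 0 -0.7 0 0 0 -1" --pt "0 0 -0.7 0 0 0 -1" --pt "0 0 -0.7 0 0 0 -1" --pt "0 0 -0.7 0 0 0 -1" --pt "0 0 -0.7 0 0 0 -1" --pt "0 0 -0.7 0 0 0 -1" --pt "0 0 -0.6 0 0 0 -1" --pt "0 0 -0.3 0 0 0 -1"

```text
time_s: 5.15
tool_pos: [0.496, 0.2281, 0.4831]
tool_rot: [0.594, 0.804, 0.001, 0.001]
wrist_force: [0.4, -0.4, -0.4]
opening: 0.0426
grasp_force: 51.5
```

```bash
python3 - <<'E'
from h import *
snap('side','s2')
st=arm.state();print(st['tool_pos'],st['tool_rot'],st['opening'],st['wrist_force'])
s=load('s2');cv2.imwrite('pics/s2c.png',cv2.resize(s['p'][20:270,170:420],None,fx=2.4,fy=2.4)[:,:,::-1])
E
```

```text
[0.49632789 0.22825615 0.48423867] [0.59434406 0.80420794 0.00182261 0.00118576] 0.042351342943355866 [ 1.23894666  0.29292262 -1.08305971]
```

View pics/s2c.png

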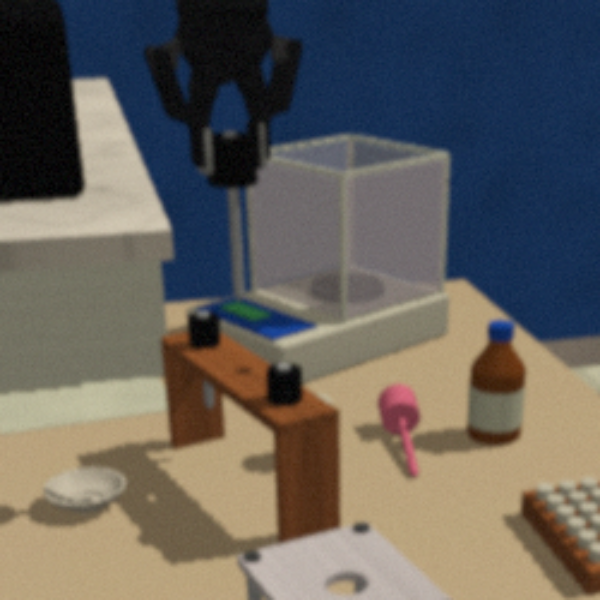

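The shaft is held and hangs upright clear of the rack. Moving above the stand.

Call:
step_arm --pt "-0.5 -0.14 0 0 0 0 -1" --pt "-0.9 -0.26 0 0 0 0 -1" --pt "-0.9 -0.26 0 0 0 0 -1" --pt "-0.9 -0.26 0 0 0 0 -1" --pt "-0.9 -0.26 0 0 0 0 -1" --pt "-0.9 -0.26 0 0 0 0 -1" --pt "-0.9 -0.26 0 0 0 0 -1" --pt "-0.9 -0.26 0 0 0 0 -1" --pt "-0.9 -0.26 0 0 0 0 -1" --pt "-0.9 -0.26 0 0 0 0 -1"

```text
time_s: 6.03
tool_pos: [0.4998, -0.0416, 0.4792]
tool_rot: [0.594, 0.804, -0.001, -0.002]
wrist_force: [0.1, 0.5, -1.3]
opening: 0.0422
grasp_force: 51.4
```

Call:
step_arm --pt "-0.9 -0.26 0 0 0 0 -1" --pt "-0.9 -0.26 0 0 0 0 -1" --pt "-0.9 -0.26 0 0 0 0 -1" --pt "-0.6 -0.17 0 0 0 0 -1" --pt "-0.49 -0.15 0 0 0 0 -1" --pt "0 0 0 0 0 0 -1" --pt "0 0 0 0 0 0 -1" --pt "0 0 0 0 0 0 -1" --pt "0 0 0 0 0 0 -1"

```text
time_s: 6.78
tool_pos: [0.5022, -0.1578, 0.4804]
tool_rot: [0.594, 0.804, 0.0, -0.001]
wrist_force: [-0.5, 0.1, -2.1]
opening: 0.0428
grasp_force: 51.5
```

```bash
python3 - <<'E'
from h import *
snap('wrist','w3');snap('side','s3');snap('scene','c3')
st=arm.state();print(st['tool_pos'],st['tool_rot'],st['opening'])
a,b,c=[load(f)['p'] for f in('w3','s3','c3')]
im=np.zeros((600,800,3),np.uint8)
im[:300,:400]=cv2.resize(a,(400,300))
im[300:,:400]=cv2.resize(b[120:330,220:500],(400,300)); im[:300,400:]=cv2.resize(c[120:330,160:440],(400,300))
cv2.imwrite('pics/m3.png',im[:,:,::-1])
E
```

```text
[ 0.50240455 -0.1578833   0.48108474] [ 5.93827855e-01  8.04592110e-01  4.42726025e-05 -1.15672728e-04] 0.04255527648236447
```

View pics/m3.png

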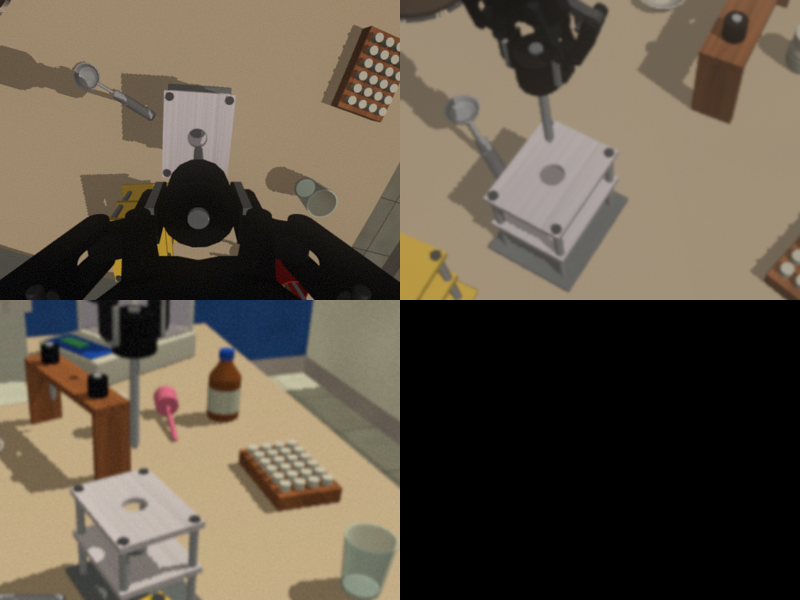

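Montage: the tip hangs at scene (264,216) and side (314,223), just above the hole at scene (267,242) and side (314,263). Triangulating both.

```bash
cat > tri.py <<'E'
from h import *
def tri(s,a,q,b):
    c1,r1=ray(s,[a]);c2,r2=ray(q,[b]);A=np.c_[r1[0],-r2[0]];k=np.linalg.lstsq(A,c2-c1,rcond=None)[0]
    p,o=c1+k[0]*r1[0],c2+k[1]*r2[0];return (p+o)/2,np.linalg.norm(p-o)
E
python3 - <<'E'
from tri import *
s=load('c3');q=load('s3')
print('tip',tri(s,(263.6,217),q,(314,223)),'with z .197', plane(s,[(263.6,217)],.197),plane(q,[(314,223)],.197))
for n,(a,b,c,d) in((s,(245,225,290,260)),(q,(296,250,332,276))):
    g=cv2.cvtColor(n['p'],cv2.COLOR_RGB2GRAY)[b:d,a:c]
    t,m=cv2.threshold(cv2.GaussianBlur(g,(3,3),0),0,255,cv2.THRESH_BINARY_INV+cv2.THRESH_OTSU)
    k,l,st,ce=cv2.connectedComponentsWithStats(m)
    for i in range(1,k): print(t,st[i],ce[i]+[a,b],plane(n,[ce[i]+[a,b]],.125))
# wrist hole & tip region
for f in('c3','s3'):
    n=load(f);a,b,c,d=(250,185,275,222) if f=='c3' else (300,160,330,228)
    m=np.zeros((480,640),bool);m[b:d,a:c]=1
    P=cloud(n,m);P=P[(P[:,2]>.18)&(P[:,2]<.31)&(np.hypot(P[:,0]-.502,P[:,1]+.158)<.02)]
    for z in(.19,.21,.23,.25,.27,.29):
        k=abs(P[:,2]-z)<.01
        if k.any(): print(f,z,k.sum(),np.median(P[k],0).round(4))
    print(f,P[:,2].min())
E
```

```text
tip (array([ 0.50198046, -0.15688362,  0.1943805 ]), np.float64(0.0014523013885637335)) with z .197 [[ 0.50269963 -0.15743958  0.197     ]] [[ 0.501077   -0.16280866  0.197     ]]
142.0 [ 13  10  18  15 208] [266.32211538 241.88461538] [[ 0.50187167 -0.15897177  0.125     ]]
159.0 [ 10   8  18  10 102] [315.50980392 261.6372549 ] [[ 0.50462011 -0.15718284  0.125     ]]
c3 0.19 7 [ 0.506  -0.1579  0.1992]
c3 0.21 49 [ 0.5068 -0.1587  0.2107]
c3 0.23 56 [ 0.5064 -0.1591  0.2302]
c3 0.25 56 [ 0.5066 -0.1586  0.2503]
c3 0.27 52 [ 0.5066 -0.1593  0.2686]
c3 0.29 1 [ 0.511  -0.1748  0.2974]
c3 0.19287265405743337
s3 0.19 12 [ 0.5017 -0.1596  0.1971]
s3 0.21 84 [ 0.5016 -0.1599  0.2103]
s3 0.23 86 [ 0.5017 -0.1599  0.2298]
s3 0.25 92 [ 0.5018 -0.1601  0.2502]
s3 0.27 92 [ 0.5019 -0.1601  0.27  ]
s3 0.29 64 [ 0.5016 -0.1608  0.2866]
s3 0.19496471746113964
```

The shaft is vertical and within about 1–2 mm of the hole axis, with 9 mm of radial clearance. Lowering it.

Call:
step_arm --pt "-0.03 0 0.3 0 0 0 -1" --pt "0 0 0.4 0 0 0 -1" --pt "0 0 0.4 0 0 0 -1" --pt "0 0 0.4 0 0 0 -1" --pt "0 0 0.4 0 0 0 -1" --pt "0 0 0.4 0 0 0 -1" --pt "0 0 0.4 0 0 0 -1" --pt "0 0 0.4 0 0 0 -1" --pt "0 0 0.3 0 0 0 -1" --pt "0 0 0.15 0 0 0 -1"

```text
time_s: 7.77
tool_pos: [0.5021, -0.1594, 0.3726]
tool_rot: [0.594, 0.804, -0.0, -0.001]
wrist_force: [-0.2, 0.5, -1.6]
opening: 0.0422
grasp_force: 51.5
```

Call:
step_arm --pt "0 0 0 0 0 0 -1" --pt "0 0 0 0 0 0 -1" --pt "0 0 0 0 0 0 -1"

```text
time_s: 8.02
tool_pos: [0.503, -0.1598, 0.3755]
tool_rot: [0.594, 0.804, 0.0, 0.001]
wrist_force: [-0.5, 0.1, -1.2]
opening: 0.0425
grasp_force: 51.5
```

```bash
python3 - <<'E'
from h import *
snap('side','s4');snap('scene','c4')
st=arm.state();print(st['tool_pos'],st['wrist_force'])
b,c=[load(f)['p'] for f in('s4','c4')]
im=np.zeros((400,800,3),np.uint8)
im[:,:400]=cv2.resize(b[180:360,250:430],(400,400)); im[:,400:]=cv2.resize(c[150:330,180:360],(400,400))
cv2.imwrite('pics/m4.png',im[:,:,::-1])
E
```

```text
[ 0.50301812 -0.15977466  0.37564961] [ 0.70857228 -0.59191277 -1.08970249]
```

View pics/m4.png

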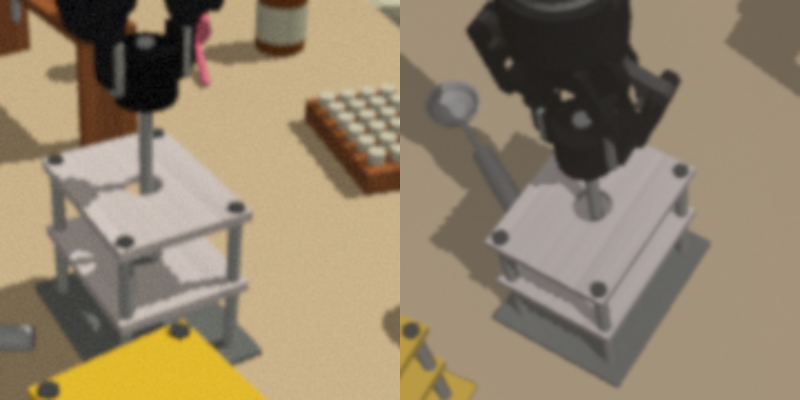

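The rod is through the middle of the upper hole and the tip is at about 0.09 m, between the plates. Continuing down to the seat; in the rack the TCP was at 0.308 with the hub seated at the same height.

Call:
step_arm --pt "0 0 0.3 0 0 0 -1" --pt "0 0 0.35 0 0 0 -1" --pt "0 0 0.35 0 0 0 -1" --pt "0 0 0.35 0 0 0 -1" --pt "0 0 0.35 0 0 0 -1" --pt "0 0 0.2 0 0 0 -1" --pt "0 0 0.15 0 0 0 -1" --pt "0 0 0.1 0 0 0 -1" --pt "0 0 0 0 0 0 -1" --pt "0 0 0 0 0 0 -1"

```text
time_s: 8.95
tool_pos: [0.5028, -0.1597, 0.3103]
tool_rot: [0.594, 0.804, 0.0, 0.0]
wrist_force: [-0.5, 0.1, -2.4]
opening: 0.0424
grasp_force: 51.5
```

Call:
step_arm --pt "0 0 0.04 0 0 0 -1" --pt "0 0 0.03 0 0 0 -1" --pt "0 0 0 0 0 0 -1" --pt "0 0 0 0 0 0 -1"

```text
time_s: 9.28
tool_pos: [0.5027, -0.1596, 0.3083]
tool_rot: [0.594, 0.804, 0.0, 0.0]
wrist_force: [-0.3, 0.1, -0.9]
opening: 0.0427
grasp_force: 51.5
```

Call:
step_arm --pt "0 0 0.03 0 0 0 -1" --pt "0 0 0.02 0 0 0 -1" --pt "0 0 0 0 0 0 -1" --pt "0 0 0 0 0 0 -1"

```text
time_s: 9.62
tool_pos: [0.5028, -0.1597, 0.3081]
tool_rot: [0.594, 0.804, -0.0, 0.0]
wrist_force: [-2.3, 1.1, 6.2]
opening: 0.0429
grasp_force: 52.4
```

The hub touches the plate with about 7 N. Releasing and rising.

Call:
step_arm --pt "0 0 0 0 0 0 0.2" --pt "0 0 0 0 0 0 0.4" --pt "0 0 0 0 0 0 1" --pt "0 0 0 0 0 0 1" --pt "0 0 0 0 0 0 1" --pt "0 0 0 0 0 0 1" --pt "0 0 0 0 0 0 1" --pt "0 0 0 0 0 0 1" --pt "0 0 0 0 0 0 1" --pt "0 0 0 0 0 0 1"

```text
time_s: 10.45
tool_pos: [0.5026, -0.1596, 0.3066]
tool_rot: [0.594, 0.804, -0.0, -0.0]
wrist_force: [-1.3, -0.2, -0.2]
opening: 0.0851
grasp_force: 0.0
```

Call:
step_arm --pt "0 0 -0.2 0 0 0 1" --pt "0 0 -0.4 0 0 0 1" --pt "0 0 -0.6 0 0 0 1" --pt "0 0 -0.6 0 0 0 1" --pt "0 0 -0.6 0 0 0 1" --pt "0 0 -0.6 0 0 0 1" --pt "0 0 -0.6 0 0 0 1" --pt "0 0 -0.4 0 0 0 1" --pt "0 0 0 0 0 0 1" --pt "0 0 0 0 0 0 1"

```text
time_s: 11.28
tool_pos: [0.5028, -0.1597, 0.4278]
tool_rot: [0.594, 0.804, 0.0, 0.001]
wrist_force: [1.4, 0.1, -0.9]
opening: 0.085
grasp_force: 0.0
```

```bash
python3 - <<'E'
from h import *
snap('side','s5');snap('wrist','w5')
st=arm.state();print(st['tool_pos'],st['wrist_force'],st['opening'])
s=load('s5');m=np.zeros((480,640),bool);m[225:275,295:335]=s['p'][225:275,295:335].max(2)<60
P=cloud(s,m);P=P[P[:,2]>.12];top=np.percentile(P[:,2],95);T=P[P[:,2]>top-.004];print('top',top,(T.min(0)+T.max(0))/2,np.ptp(T,axis=0))
b,c=s['p'],load('w5')['p']
im=np.zeros((400,800,3),np.uint8)
im[:,:400]=cv2.resize(b[180:360,250:430],(400,400)); im[:300,400:]=cv2.resize(c,(400,300))
cv2.imwrite('pics/m5.png',im[:,:,::-1])
E
```

```text
[ 0.50219563 -0.15943788  0.42559248] [-0.74081182 -0.00184569 -0.97019646] 0.08541430710176325
top 0.1668284040436431 [ 0.50188844 -0.160767    0.1655124 ] [0.03951858 0.04211575 0.00513919]
```

View pics/m5.png

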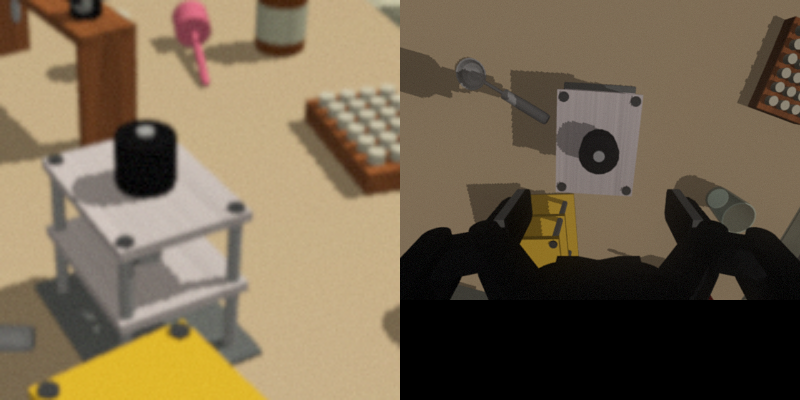

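The hub sits flat and centred on the upper plate: its top is at 0.166 m and its centre at (0.502, -0.160). The gripper is clear.

```bash
python3 -c "
from station import arm
print(arm.close_job())"
```

```text
the job is handed in; nothing more can be done
None
```

The long shaft was lowered under grip through both plates and released with its hub flat and centred on the upper plate; the gripper is clear and the job is handed in (about 11 s used, no verdict returned).

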